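# Shut the drain cock with its key

### The job

We are about to flush this power pack, so shut its drain cock: lift the red-handled T-key up and off its hooks, set it fully home on the cock's brass square head without forcing it down, and turn it clockwise until you feel the worn cock come up against its shut stop, without wrenching it there. Leave the key standing upright on the cock, and leave the other tools, the tray and everything else on the bench as they are.

Things in the scene. Friction and masses are not known exactly. Their poses are not given: they have to be found in the camera images.
- key: Red-sleeved T-key, 0.3 to 0.48 kg, hanging upright by its crossbar. Origin: centre of the crossbar; z up the shaft, away from the socket; y along the crossbar (92 mm long, 18 mm thick). Its middle is a flat-sided steel hub, 20 mm thick across x, 30 mm along y, from 11 mm below to 15 mm above the origin: grip it there, closing across x. Below: a 16 mm round shaft, then the socket.
- key_mouth (a point): Centre of the mouth of the key's socket, 120 mm below the key's origin; axes as the key's. The socket is a dark block 36 mm square and 42 mm tall; its blind square hole opens downwards, 22 mm wide with a 0.5 mm chamfer, 25 mm deep. Block and hole have their sides along x and y.
- rack: Fixed green rail on two posts, 175 mm high. Origin on the bench under its front face; three double hooks, at y = -108, 0, 108 mm, point to its -x. Crossbars hang along y, 55 mm out and 205 mm up, in the V of two 7 mm thick prongs, 26 mm either side of the hub. Prong tips and humps reach 10 mm above the crossbar's centre, so a tool must rise 25 mm before it can leave.
- power_pack: Fixed hydraulic power pack: grey tank 340 x 260 mm, 195 mm high, with a blue motor on it up to 350 mm. Origin on the bench straight under the upright spindle of its brass drain cock. The drain pipe runs along its y from the tank (which begins at y = -180 mm) to the cock; a down-turned spout hangs at y = +66 mm.
- cock (a joint): Angle of the plug inside the cock, rad: 0 = shut, against its stop; 1.57 = fully open; it starts partly open. Clockwise from above shuts it and lowers the value. The plug turns stiffly (0.4 N m), stays put, and goes solid at its stop. The cock is badly worn: its stem with the square turns up to 0.28 rad either way on the plug (0.25 N m) before it carries the plug along.
- head_top (a point): Centre of the top of the cock's square head, 141 mm above the bench; z up, x and y turn with the plug inside. The square (20 mm wide, 27 mm tall, dark slot across its top) may stand up to 0.28 rad to either side of these axes. Its slot lies across the pipe when shut. The key fits in any of four ways, with 0.1 rad of play each way; fully home, its mouth lies 25 mm below this point.
- tray: Loose stainless drip tray 260 x 220 mm, 35 mm high, under the cock. Origin at the centre of its underside.
- spanner: Steel spanner 140 mm long lying in the tray; leave it.
- hex_driver: Black-handled T-tool with a thin plain shaft, hanging on another pair of hooks; same crossbar and origin as the key, 145 mm from the origin to its tip; leave it.
- nut_driver: Blue-handled T-tool with a 23 mm round socket, hanging on another pair of hooks; same crossbar and origin as the key, 145 mm from the origin to its tip; leave it.
- oil_bottle: Grey oil bottle with a red cap, 80 mm across, 210 mm high; origin at its foot; leave it.
- filter: Yellow filter cartridge 86 mm across, 104 mm high; origin at its foot; leave it.
- jug: Steel jug 110 mm across, 130 mm high, with a handle; origin at its foot; leave it.
- bolt_dish: Dark steel dish 76 mm across, 26 mm high, in the tray; origin at its foot; leave it.
There are look-alikes about, which are no part of the job. Leave any pink look-alike of the key alone.

How it is judged (in metres and radians):
On the way, in this order (a step that is already met when the one before it is completed fails the run):
1. the key is lifted up and off its hooks, upright in the gripper (contact force between key and rack below 0.1 N and distance of key from where it was at the start of the episode above 0.06 m and contact force between the fingers and key above 1 N and angle between key's own z axis and vertical below 0.4 rad), for 0.2 s.
2. the key is fully home on the square head while the cock is still open (z of key_mouth in the frame of head_top below -0.022 m and horizontal distance between key_mouth and head_top below 0.004 m and angle between key's own z axis and vertical below 0.12 rad and value of joint cock above 0.3 rad), for 0.1 s.
3. the cock is turned hard against its shut stop (value of joint cock below 0.035 rad), for 0.2 s.
At the end, for the whole second after the job is handed in: The cock stands within 0.035 rad (2 degrees) of its shut stop; the key stands on its square head, mouth at least 22 mm down over it and within 4 mm of its axis, upright within 0.12 rad, released and at rest (value of joint cock below 0.035 rad and z of key_mouth in the frame of head_top below -0.022 m and horizontal distance between key_mouth and head_top below 0.004 m and angle between key's own z axis and vertical below 0.12 rad and linear speed of key below 0.02 m/s); the robot touches nothing.
It fails at once if the key is pressed down on the cock with more than 45 N before it has gone home on the square (contact force between key and power_pack above 45 N and z of key_mouth in the frame of head_top above -0.02 m).
It fails at once if the key is wrenched on the square head (over 250 N between the two, about 2.5 N m) (contact force between key and power_pack above 250 N).
It fails at once if another hanging tool is pushed off its place by more than 40 mm (distance of any of hex_driver, nut_driver from where it was at the start of the episode above 0.04 m).
It fails at once if the tray or something standing on the bench is shifted by more than 30 mm (distance of any of tray, spanner, oil_bottle, filter, jug, bolt_dish from where it was at the start of the episode above 0.03 m).
It also fails if it takes over 48 s, if anything falls off the work surface, if the arm or the gripper's body presses on something with over 40 N, if the wrist force passes 120 N, or if a joint passes its speed limit or range.

### The arm

A 6-joint arm with a two-finger parallel gripper is mounted at the origin on the work surface. World frame = base frame: x ahead of the robot, y to its left, z up, the work surface at z = 0. Lengths are in m, angles in degrees, forces in N, time in s.
With the tool pointing down it reaches from about 0.375 to 0.9 m from the base axis. Payload 3.1 kg.
Tool frame: the origin (TCP) lies midway between the tips of the shut fingers; the grasp point (between the pads) lies 19 mm behind it; z points along the fingers, y is the direction in which the jaws open and shut (so a half turn about z gives the same grasp; the last joint's range is limited). The gripper opens to 87 mm and grips with 3 to 60 N. Pads are 19 mm wide; open, the fingers measure 117 mm over their backs; the gripper's body (75 mm by 190 mm) begins 51 mm behind the grasp point.
Start: joints at [-83.108, 30.224, 82.088, -0, 67.689, -10.227], TCP at [0.184, -0.597, 0.223] pointing down, gripper open.
Joint ranges: [-176.69, 176.69], [-43.24, 126.21], [12.49, 139.97], [-82, 262], [0, 151.66], [-163.58, 163.58]. Speed limits (degrees/s): [159.86, 159.86, 180, 180, 180, 180].

### API

Orientations are given as a 3x3 rotation matrix whose columns are the frame's x, y, z axes.
In Python, from rig import status, vision, bot, models gives the robot as it stands.
- The arm moves only by the tool send_rows, never from a script. Its argument "moves" is a list of rows, each a list of 7 numbers: the shift along the tool's x, y, z in units of 25 mm (1.0 is 25 mm), then the turn, a rotation vector about the tool's x, y, z in units of 10 degrees (1.0 is 10 degrees), then the closure, from -1 (fully open) to 1 (shut), so that 0 is half open. In form: [[dx, dy, dz, rx, ry, rz, hand], ...]. A call has 1 to 12 rows; each row shifts and turns the commanded pose from where the row before left it, along the tool's axes as they then stand; what a row does not reach is not made up. A row lasts 1/8 s, in which the tool goes at most 62.5 mm and 10.7 degrees, less where a joint would pass 70% of its speed; a pose out of reach is approached as far as the arm can. A call is refused whole if a number of a shift passes 1 or a number of a turn 1, either way. A call with a gripper value outside its range is refused whole. The fingers move at their own pace and stop on an object; the grip force is fixed at half the most. Time passes only in rows, so rows that do not move let the fingers close. It gives the time, the measured TCP pose, the force and the opening at its end, in the units of the state.
- status.read_state(): the state, without advancing time (a new reading comes with each control period).
- vision.capture(name): name is "scene" or "top" or "wrist"; returns a dict with "img" (400x640x3 uint8, red, green, blue), "depth" (400x640 float32, m along the optical axis (not along the pixel's ray), 0 where there is no reading), "fx", "fy", "cx", "cy" (pixels), "distortion" ([k1, k2, p1, p2, k3] as OpenCV has them; the pictures are not rectified), "pose" (4x4, takes a point from camera to world coordinates); the wrist camera has in their place "hand_eye" (4x4, takes a point from camera to tool coordinates, whose origin is the TCP and whose axes are the flange's). Camera axes: x right, y up, looking along -z (the intrinsics and any distortion apply to the point x, -y, -z); pixel columns grow to the right and rows downward; lengths in m; the calibration is good to about 2 mm. A picture is of the moment at which its call begins: read the wrist's pose just before it.
- bot.hand_in(): hands the job in, once; it reports no verdict.
Trained networks look in the newest picture that a camera, given by its name, has taken for a name from the list of things; names that differ only in an ending like _2 or _b are one class to them, and where a whole thing is asked for, a point or a joint stands for the part that bears it (a point fixed in the world has none). Each returns a list of dicts, best first, with "confidence" (0 to 1); they miss things now and then, are a little off and sometimes report something else, mostly with a low value. They report only what shows in the picture. A call takes as long as a camera call. They do not tell look-alikes from the thing itself.
- models.masks_of(camera, name): "mask" (400x640 bool, what is visible of it) and "extent" ([left, top, right, bottom] in pixels, round what is visible of it).
- models.landmark_of(camera, name): "point" ([column, row] in pixels: a listed point, or the origin of a listed thing).
The state is a dict: "time_s": time; "joint_positions": joint angles; "qvel": joint speeds; "tau": joint torques, N m; "position": TCP position; "tcp_rot": TCP orientation; "force": force on the tool from outside, world axes, zero at the start; "moment": the same for the moment, N m; "opening": opening from 0.0 (shut) to 1.0 (fully open).
Only numpy, scipy, OpenCV 4.12 (cv2) and the standard library are available. Lean on these libraries where they do the work, as an engineer would, in place of code of your own. Each camera call takes 0.05 s, during which the arm holds its last target.

## Working session

There is one attempt and no reset: what is moved stays moved. The work goes in short steps, Python scripts to look and compute and a tool call to move; the robot and the scene stay as the last step left them, time stands still between calls to the robot, and variables do not carry over. Pictures are saved under pics/ and viewed, and the job is handed in when it is done.

Besides the shell and the picture viewer there is one more tool, called after "Request:" by a JSON object that holds its "api" and its "payload", one argument or row to a line. send_rows: Moves the arm, as the interface text tells. Its arguments: {"type":"object","properties":{"moves":{"type":"array"}},"required":["moves"]}

```bash
ls; mkdir -p pics; cat > h.py <<'E'
import numpy as np, cv2, json
from rig import status, vision, bot, models
def cap(n):
    c=vision.capture(n); return c
def save(c,name,crop=None,s=1):
    im=c['img'][:,:,::-1]
    if crop: im=im[crop[1]:crop[3],crop[0]:crop[2]]
    if s!=1: im=cv2.resize(im,None,fx=s,fy=s,interpolation=cv2.INTER_CUBIC)
    cv2.imwrite('pics/'+name+'.png',im)
def pose(c,st=None):
    if 'pose' in c: return np.array(c['pose'])
    T=np.eye(4);T[:3,:3]=np.array(st['tcp_rot']);T[:3,3]=st['position']
    return T@np.array(c['hand_eye'])
def rays(c,uv):
    K=np.array([[c['fx'],0,c['cx']],[0,c['fy'],c['cy']],[0,0,1.]])
    p=cv2.undistortPoints(np.array(uv,float).reshape(-1,1,2),K,np.array(c['distortion'],float)).reshape(-1,2)
    return np.c_[p[:,0],-p[:,1],-np.ones(len(p))]
def pts(c,uv,P,d=None):
    uv=np.array(uv,float).reshape(-1,2)
    if d is None: d=c['depth'][uv[:,1].round().astype(int),uv[:,0].round().astype(int)]
    r=rays(c,uv)*np.array(d).reshape(-1,1)
    return r@P[:3,:3].T+P[:3,3]
def onz(c,uv,P,z):
    r=rays(c,uv)@P[:3,:3].T; o=P[:3,3]
    return o+r*((z-o[2])/r[:,2])[:,None]
def proj(c,X,P):
    X=(np.array(X,float).reshape(-1,3)-P[:3,3])@P[:3,:3]
    X=X*np.array([1,-1,-1])
    K=np.array([[c['fx'],0,c['cx']],[0,c['fy'],c['cy']],[0,0,1.]])
    return cv2.projectPoints(X,np.zeros(3),np.zeros(3),K,np.array(c['distortion'],float))[0].reshape(-1,2)
E
python3 - <<'E'
from h import *
st=status.read_state();print(st)
for n in ['scene','top','wrist']:
    c=cap(n);save(c,n+'0');P=pose(c,st);print(n,P.round(3).tolist(),c['fx'])
    for k in ['key','key_mouth','hex_driver','nut_driver','rack','power_pack','head_top','cock','tray']:
        try:
            for r in models.landmark_of(n,k)[:3]:
                print(k,'%.2f'%r['confidence'],np.round(r['point']),pts(c,r['point'],P).round(3))
        except Exception as e: print(k,e)
E
```

```text
pics
{'time_s': 0.0, 'joint_positions': array([-8.31079463e+01,  3.02791816e+01,  8.21573257e+01,  2.28503914e-04,
        6.76896485e+01, -1.02262297e+01]), 'qvel': array([ 0.05893428,  0.09177871, -0.03256764,  0.05479301,  0.00569623,
        0.00468481]), 'tau': array([ 3.62959790e-04, -4.40043640e+01, -1.76593351e+01,  6.32353686e-02,
        5.83069073e-02, -1.73220487e-04]), 'position': array([ 0.18391539, -0.59654832,  0.22156412]), 'tcp_rot': array([[ 9.55699634e-01,  2.94343577e-01, -2.60554981e-04],
       [ 2.94343428e-01, -9.55697215e-01,  2.18636380e-03],
       [ 3.94530474e-04, -2.16619973e-03, -9.99997576e-01]]), 'force': array([-0.17024855, -0.02744056, -0.76672198]), 'moment': array([-0.03765861, -0.00593957,  0.000314  ]), 'opening': 1.0009091773467371}
scene [[0.49, -0.676, 0.551, 0.977], [0.872, 0.372, -0.318, -0.205], [0.01, 0.636, 0.772, 0.723], [0.0, 0.0, 0.0, 1.0]] 404.59561763332687
key 0.96 [296. 136.] [[0.364 0.087 0.129]]
key 0.67 [368. 111.] [[0.458 0.203 0.217]]
key 0.61 [355. 196.] [[0.573 0.107 0.128]]
key_mouth 0.81 [362. 155.] [[0.466 0.197 0.104]]
[... 1040 characters left out ...]
ex_driver 0.28 [237. 270.] [[0.45  0.216 0.22 ]]
nut_driver 0.67 [230. 212.] [[0.554 0.231 0.222]]
rack 0.71 [230. 230.] [[0.522 0.234 0.208]]
power_pack 0.58 [437. 233.] [[ 0.525 -0.176  0.089]]
head_top 0.47 [453. 228.] [[ 0.53  -0.194  0.142]]
cock it knows: bolt_dish, filter, head_top, hex_driver, jug, key, key_mouth, nut_driver, oil_bottle, power_pack, rack, spanner, tray
tray 0.56 [420. 231.] [[ 0.536 -0.158  0.003]]
wrist [[0.295, 0.912, 0.286, 0.262], [-0.956, 0.282, 0.086, -0.573], [-0.003, -0.299, 0.954, 0.384], [0.0, 0.0, 0.0, 1.0]] 346.5144417625346
cock it knows: bolt_dish, filter, head_top, hex_driver, jug, key, key_mouth, nut_driver, oil_bottle, power_pack, rack, spanner, tray
```

View pics/scene0.png

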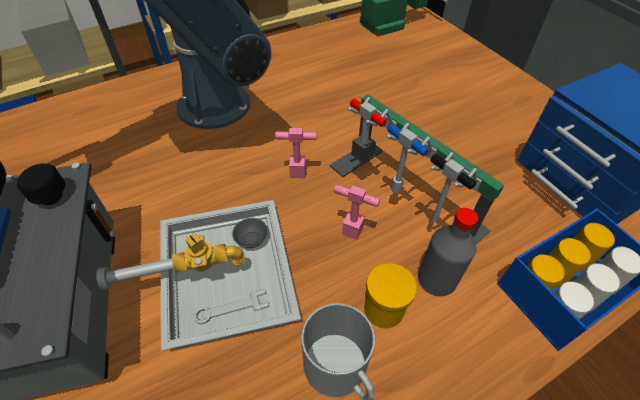

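View pics/top0.png

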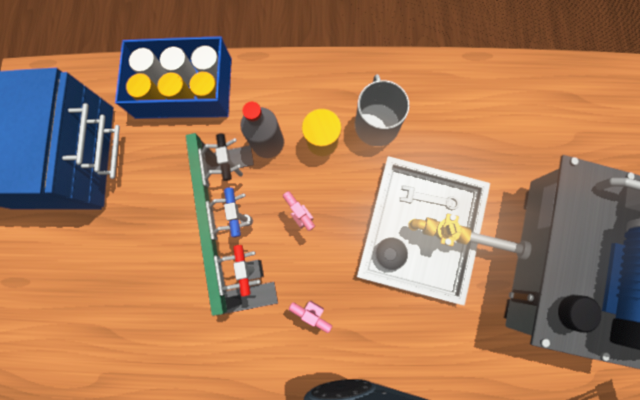

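```bash
python3 - <<'E'
import cv2
a=cv2.imread('pics/scene0.png');b=cv2.imread('pics/top0.png')
cv2.imwrite('pics/c1.png',cv2.resize(a[80:260,240:480],None,fx=3.3,fy=3.3,interpolation=2))
cv2.imwrite('pics/c2.png',cv2.resize(b[130:340,180:360],None,fx=2.8,fy=2.8,interpolation=2))
cv2.imwrite('pics/c3.png',cv2.resize(b[190:270,400:500],None,fx=7,fy=7,interpolation=2))
E
```

```text
(no output)
```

View pics/c1.png

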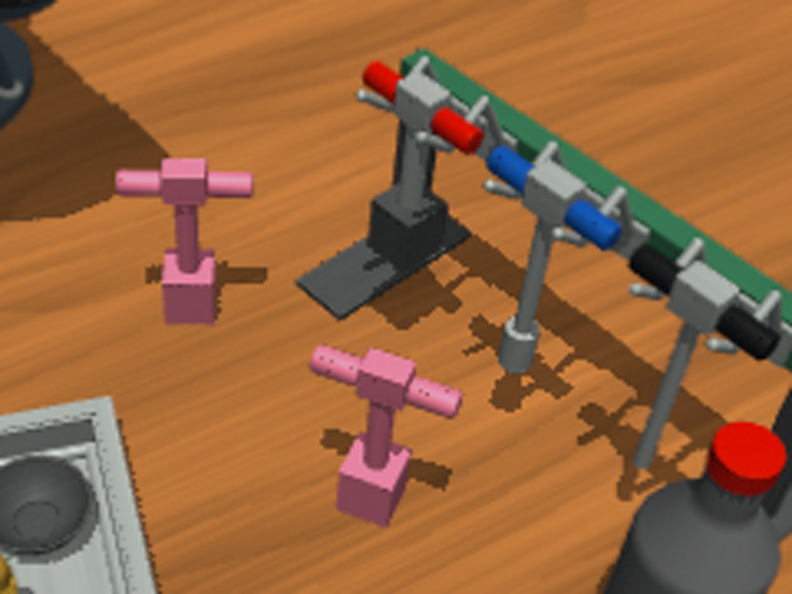

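View pics/c2.png

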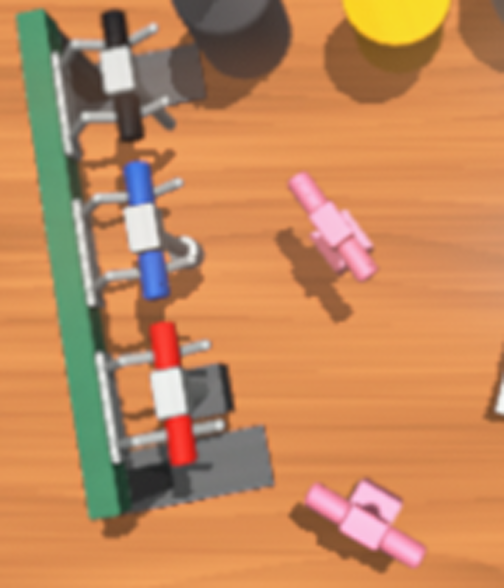

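View pics/c3.png

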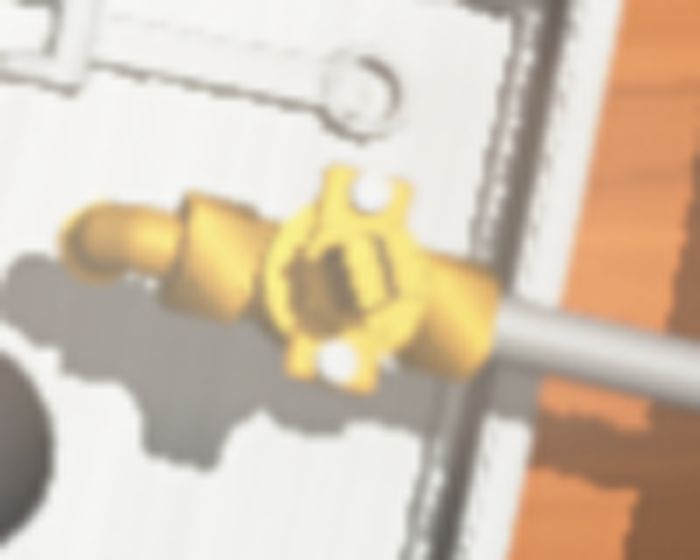

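Candidates in the scene view:
- Red-sleeved key hanging at (368,111). It has the dark square socket, so this is the right one.
- Pink look-alikes standing at (296,136) and (355,196).
- Blue nut driver at (409,137).
- Black hex driver at (455,169).

The crop c1 confirms the red one. The cock is at (191,240). I'll go over the cock first for a close look.

Request:
{"api": "send_rows", "payload": {
  "moves": [
    [0,0,-1,0,0,0,-1],
    [0,0,-1,0,0,0,-1],
    [0,0,-1,0,0,0,-1],
    [0,0,-1,0,0,0,-1],
    [0,0,-1,0,0,0,-1],
    [0,0,-1,0,0,0,-1],
    [0,0,-1,0,0,0,-1],
    [0.5,-0.3,-1,0,0,0,-1],
    [1,-0.63,0,0,0,0,-1],
    [1,-0.63,0,0,0,0,-1],
    [1,-0.63,0,0,0,0,-1],
    [1,-0.63,0,0,0,0,-1]
  ]
}}

```text
time_s: 2.85
position: [0.2713, -0.4959, 0.4226]
tcp_rot: [[0.956, 0.294, 0.0], [0.294, -0.956, 0.0], [0.0, 0.0, -1.0]]
force: [0.2, -0.5, 0.3]
opening: 1.002
```

Request:
{"api": "send_rows", "payload": {
  "moves": [
    [1,-0.63,0,0,0,0,-1],
    [1,-0.63,0,0,0,0,-1],
    [1,-0.63,0,0,0,0,-1],
    [1,-0.63,0,0,0,0,-1],
    [1,-0.63,0,0,0,0,-1],
    [1,-0.63,0,0,0,0,-1],
    [1,-0.63,0.5,0,0,0,-1],
    [1,-0.63,0.5,0,0,0,-1],
    [1,-0.63,1,0,0,0,-1],
    [1,-0.63,1,0,0,0,-1],
    [1,-0.63,1,0,0,0,-1],
    [1,-0.63,1,0,0,0,-1]
  ]
}}

```text
time_s: 4.35
position: [0.5024, -0.227, 0.2969]
tcp_rot: [[0.956, 0.294, 0.0], [0.294, -0.956, -0.0], [0.0, 0.0, -1.0]]
force: [0.1, 0.6, -0.2]
opening: 1.002
```

Request:
{"api": "send_rows", "payload": {
  "moves": [
    [0.7,-0.6,0,0,0,0,-1],
    [0.7,-0.6,0,0,0,0,-1],
    [0,0,0,0,0,0,-1],
    [0,0,0,0,0,0,-1]
  ]
}}

```text
time_s: 4.85
position: [0.5262, -0.1893, 0.2976]
tcp_rot: [[0.956, 0.295, -0.0], [0.295, -0.956, -0.001], [-0.0, 0.0, -1.0]]
force: [0.0, -1.0, -0.2]
opening: 0.998
```

```bash
python3 - <<'E'
from h import *
st=status.read_state();print(st['time_s'],st['position'],st['joint_positions'].round(1))
c=cap('wrist');save(c,'w1');P=pose(c,st);np.savez('w1.npz',img=c['img'],depth=c['depth'],P=P)
print({k:c[k] for k in ['fx','fy','cx','cy','distortion']})
for r in models.landmark_of('wrist','head_top'): print(r,pts(c,r['point'],P))
for r in models.landmark_of('wrist','power_pack'): print(r,pts(c,r['point'],P))
E
```

```text
4.85 [ 0.52617044 -0.1892876   0.29760981] [-31.2  20.5  86.2  -0.   73.3  41.7]
{'fx': 346.5144417625346, 'fy': 346.5144417625346, 'cx': 325.10322106989014, 'cy': 198.84655804074117, 'distortion': array([-0.06102947,  0.        ,  0.        ,  0.        ,  0.        ])}
{'point': [337.1, 179.9], 'confidence': 0.94} [[ 0.52983544 -0.19982321  0.14116856]]
{'point': [331.9, 157.2], 'confidence': 0.55} [[ 0.54372069 -0.1909032   0.10989904]]
```

View pics/w1.png

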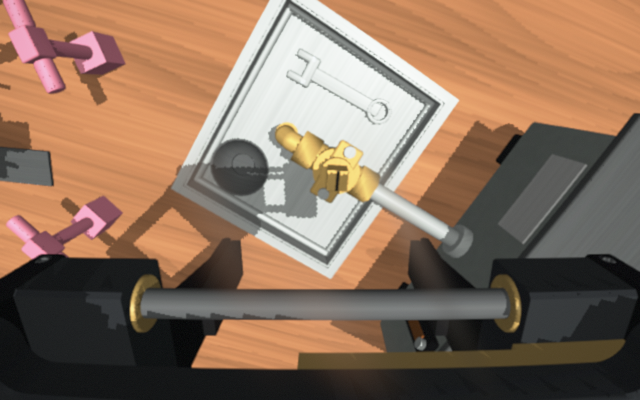

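The wrist view shows the square head with its slot at about (337,178), with the pipe running to the lower right. I'll go closer to get its angle.

Request:
{"api": "send_rows", "payload": {
  "moves": [
    [0,0,1,0,0,0,-1],
    [0,0,1,0,0,0,-1],
    [0,0,1,0,0,0,-1],
    [0,0,0,0,0,0,-1]
  ]
}}

```text
time_s: 5.5
position: [0.5249, -0.1888, 0.2209]
tcp_rot: [[0.956, 0.293, -0.004], [0.293, -0.956, 0.002], [-0.003, -0.004, -1.0]]
force: [0.1, 0.0, 0.4]
opening: 0.999
```

```bash
python3 - <<'E'
from h import *
st=status.read_state();print(st['time_s'],st['position'])
c=cap('wrist');P=pose(c,st);np.savez('w2.npz',img=c['img'],depth=c['depth'],P=P)
for r in models.landmark_of('wrist','head_top'): print(r,pts(c,r['point'],P))
for r in models.landmark_of('wrist','power_pack'): print(r,pts(c,r['point'],P))
# rectify to plane z=.141, 0.1 mm... 0.2mm px
X0=np.array([0.530,-0.200]);n=600;s=0.00015
g=(np.arange(n)-n/2)*s
# up = +x world, right = -y world
XX,YY=np.meshgrid(g,g)
W=np.c_[(X0[0]-YY).ravel(),(X0[1]-XX).ravel(),np.full(n*n,.141)]
uv=proj(c,W,P).reshape(n,n,2).astype(np.float32)
im=cv2.remap(c['img'],uv[...,0],uv[...,1],cv2.INTER_CUBIC)
cv2.imwrite('pics/rect2.png',im[:,:,::-1])
save(c,'w2')
d=cv2.remap(c['depth'],uv[...,0],uv[...,1],cv2.INTER_NEAREST)
# points on the top by depth
v,u=np.mgrid[0:400,0:640]
A=pts(c,np.c_[u.ravel(),v.ravel()],P)
m=(np.hypot(A[:,0]-.53,A[:,1]+.2)<.025)&(A[:,2]>.136)&(A[:,2]<.150)
B=A[m];print(m.sum(),np.median(B[:,2]),B.mean(0),B[:,:2].min(0),B[:,:2].max(0))
r=cv2.minAreaRect((B[:,:2]*1e4).astype(np.float32));print(r)
E
```

```text
5.5 [ 0.52486181 -0.18875664  0.22087481]
{'point': [341.9, 205.5], 'confidence': 0.56} [[ 0.52884651 -0.19988256  0.14171529]]
{'point': [337.6, 167.1], 'confidence': 0.76} [[ 0.54804259 -0.191605    0.10545712]]
743 0.14066562910524336 [ 0.53020294 -0.19997674  0.14059754] [ 0.51777728 -0.21170035] [ 0.54131745 -0.18838279]
((5296.81005859375, -2001.30615234375), (202.46177673339844, 200.16207885742188), 13.22312068939209)
```

View pics/rect2.png

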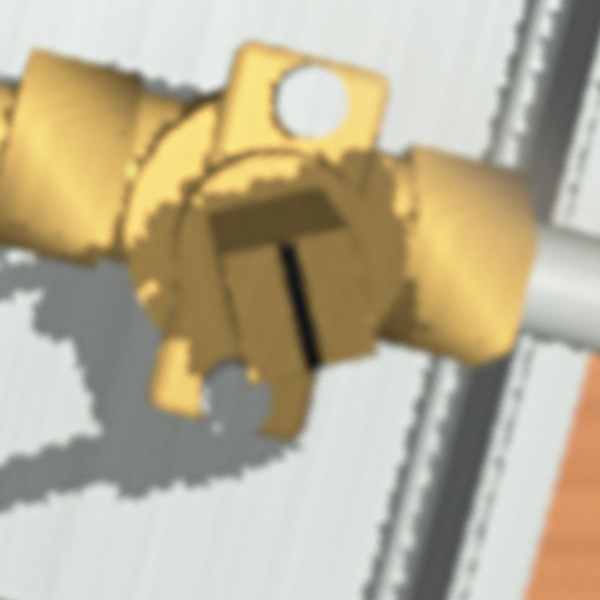

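The head centre is at about (0.5297, -0.2001), with its sides and slot at a yaw of about 13°. Across the pipe is about -13°, so the stem shows around 26° open. Next I'll go over the rack to view the key from the same relative pose.

Request:
{"api": "send_rows", "payload": {
  "moves": [
    [0.1,-0.5,-1,0,0,0,-1],
    [0.1,-1,-1,0,0,0,-1],
    [0.1,-1,-1,0,0,0,-1],
    [0.1,-1,-0.2,0,0,0,-1],
    [0.1,-1,0,0,0,0,-1],
    [0.1,-1,0,0,0,0,-1],
    [0.1,-1,0,0,0,0,-1],
    [0.1,-1,0,0,0,0,-1],
    [0.1,-1,0,0,0,0,-1],
    [0.1,-1,0,0,0,0,-1],
    [0.1,-1,0,0,0,0,-1],
    [0.1,-1,0,0,0,0,-1]
  ]
}}

```text
time_s: 7.15
position: [0.471, 0.0954, 0.3042]
tcp_rot: [[0.956, 0.294, 0.003], [0.294, -0.956, -0.0], [0.003, 0.001, -1.0]]
force: [0.8, -0.2, 0.2]
opening: 0.995
```

Request:
{"api": "send_rows", "payload": {
  "moves": [
    [0.1,-1,0,0,0,0,-1],
    [0.1,-1,0,0,0,0,-1],
    [0.1,-1,0,0,0,0,-1],
    [0.1,-1,0,0,0,0,-1],
    [0,-0.3,0,0,0,1,-1],
    [0,0,0,0,0,0,-1],
    [0,0,0,0,0,0,-1]
  ]
}}

```text
time_s: 8.02
position: [0.4488, 0.2002, 0.3033]
tcp_rot: [[0.992, 0.126, 0.002], [0.126, -0.992, 0.0], [0.002, 0.0, -1.0]]
force: [-0.0, -0.7, 0.5]
opening: 0.998
```

```bash
python3 - <<'E'
from h import *
st=status.read_state();print(st['time_s'],st['position'],st['joint_positions'].round(1))
c=cap('wrist');P=pose(c,st);save(c,'w3')
for k in ['key','key_mouth','rack','nut_driver']:
  for r in models.landmark_of('wrist',k)[:2]: print(k,r,pts(c,r['point'],P))
E
```

```text
8.025 [0.44881705 0.20015221 0.30333144] [11.  14.3 94.7 -0.  70.9 93.7]
key {'point': [431.3, 62.3], 'confidence': 0.87} [[0.56725977 0.11877532 0.13509768]]
key {'point': [316.7, 202.0], 'confidence': 0.85} [[0.44981585 0.20665805 0.21868168]]
key_mouth {'point': [405.9, 73.4], 'confidence': 0.94} [[0.56158416 0.12043158 0.04399841]]
key_mouth {'point': [316.0, 163.2], 'confidence': 0.82} [[0.47760011 0.21068668 0.21171996]]
nut_driver {'point': [301.0, 54.0], 'confidence': 0.92} [[0.55138218 0.22946506 0.21845318]]
```

View pics/w3.png

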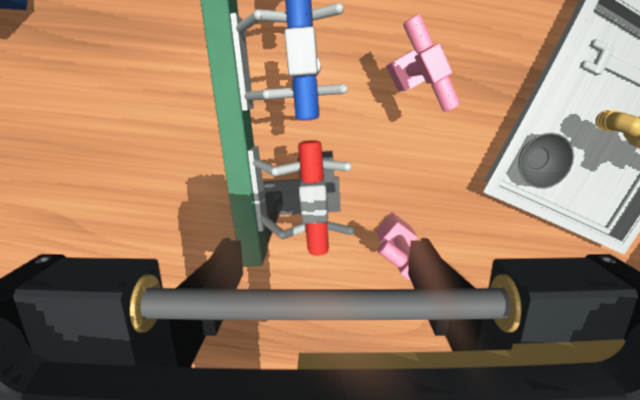

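The red key is at (314,200), hanging between its two prongs, with the rail to its left. I'll measure the hub top and crossbar from depth.

```bash
cat > hub.py <<'E'
from h import *
def hub(c,P,x0,y0,ztop,r=.03):
    v,u=np.mgrid[0:400,0:640]
    ok=c['depth'].ravel()>0.05
    A=pts(c,np.c_[u.ravel(),v.ravel()][ok],P); C=c['img'].reshape(-1,3)[ok].astype(int)
    near=np.hypot(A[:,0]-x0,A[:,1]-y0)<r+.04
    red=near&(C[:,0]>90)&(C[:,1]<60)&(C[:,2]<60)&(abs(A[:,2]-ztop+.010)<.015)
    m=(np.hypot(A[:,0]-x0,A[:,1]-y0)<r)&(abs(A[:,2]-ztop)<.004)
    return A,m,red
E
python3 - <<'E'
from hub import *
st=status.read_state();c=cap('wrist');P=pose(c,st)
A,m,red=hub(c,P,.449,.206,.219)
B=A[m];print(m.sum(),np.median(B,0),B[:,2].std())
r=cv2.minAreaRect((B[:,:2]*1e4).astype(np.float32));print(r)
R=A[red];q=cv2.minAreaRect((R[:,:2]*1e4).astype(np.float32));print(red.sum(),q,R[:,2].max())
print(np.polyfit(R[:,0]-.449,R[:,1],1), R.mean(0))
save(c,'w3c',(220,120,420,280),4)
E
```

```text
1012 [0.44882978 0.20887539 0.21893184] 0.0008534659549476125
((4479.33203125, 2088.6923828125), (301.6191711425781, 199.94931030273438), 11.06047534942627)
309 ((4494.1005859375, 2097.001220703125), (884.9219360351562, 177.5286102294922), 10.144734382629395) 0.21186263461291754
[0.18712951 0.21045115] [0.46220897 0.21292294 0.20898867]
```

View pics/w3c.png

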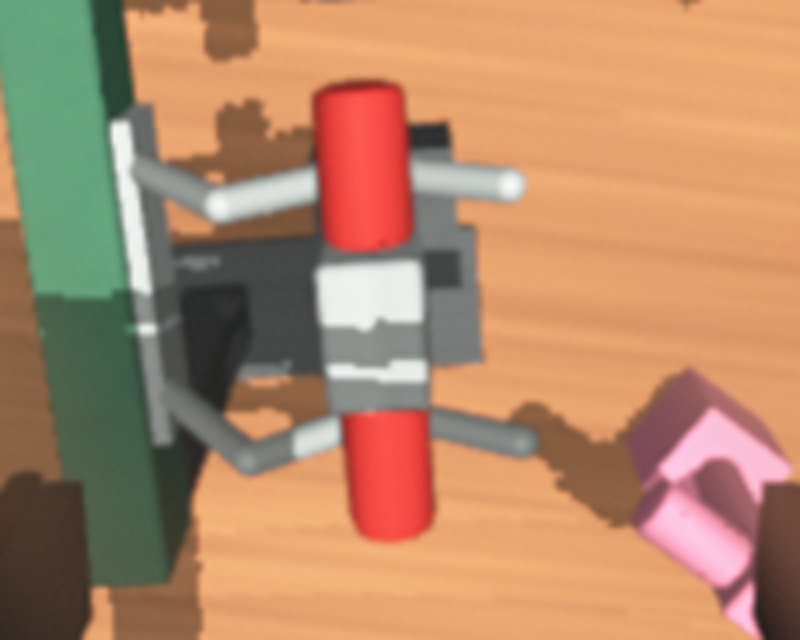

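Hub centre is (0.4479, 0.2089) with yaw about 11°. I'll align and part-close the jaws, then descend.

Request:
{"api": "send_rows", "payload": {
  "moves": [
    [0,-0.35,0,0,0,-0.38,-0.15],
    [0,0,0,0,0,0,-0.15],
    [0,0,1,0,0,0,-0.15],
    [0,0,1,0,0,0,-0.15],
    [0,0,0,0,0,0,-0.15]
  ]
}}

```text
time_s: 8.95
position: [0.4459, 0.2085, 0.251]
tcp_rot: [[0.982, 0.189, -0.005], [0.189, -0.982, -0.001], [-0.005, 0.0, -1.0]]
force: [-0.2, -0.0, 0.1]
opening: 0.592
```

```bash
python3 - <<'E'
from hub import *
st=status.read_state();c=cap('wrist');P=pose(c,st);print(st['time_s'],st['position'],st['tcp_rot'].round(3)[:,0],st['opening'])
A,m,red=hub(c,P,.448,.209,.219)
B=A[m];print(m.sum(),np.median(B,0))
print(cv2.minAreaRect((B[:,:2]*1e4).astype(np.float32)))
R=A[red];print(cv2.minAreaRect((R[:,:2]*1e4).astype(np.float32)))
save(c,'w4')
E
```

```text
8.95 [0.44593431 0.20845543 0.25100174] [ 0.982  0.189 -0.005] 0.5917939093208417
1530 [0.44884504 0.20909638 0.21893827]
((4478.59912109375, 2090.92333984375), (303.7367858886719, 197.71038818359375), 11.612747192382812)
((4487.36865234375, 2091.297119140625), (899.881103515625, 175.1356658935547), 10.900338172912598)
```

View pics/w4.png

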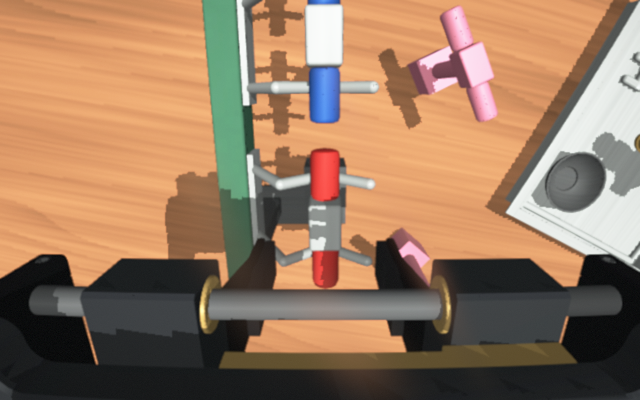

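Request:
{"api": "send_rows", "payload": {
  "moves": [
    [0,0,0.8,0,0,0,-0.15],
    [0,0,0.8,0,0,0,-0.15],
    [0,0,0.8,0,0,0,-0.15],
    [0,0,0,0,0,0,-0.15],
    [0,0,0,0,0,0,-0.15]
  ]
}}

```text
time_s: 9.62
position: [0.4485, 0.2093, 0.1938]
tcp_rot: [[0.982, 0.189, 0.003], [0.189, -0.982, 0.001], [0.003, -0.0, -1.0]]
force: [0.1, -0.8, -0.9]
opening: 0.58
```

```bash
python3 - <<'E'
from hub import *
st=status.read_state();c=cap('wrist');P=pose(c,st);print(st['time_s'],st['position'],st['tcp_rot'].round(4),st['force'])
A,m,red=hub(c,P,.448,.209,.219)
B=A[m];print(m.sum(),np.median(B,0))
print(cv2.minAreaRect((B[:,:2]*1e4).astype(np.float32)))
R=A[red];print(cv2.minAreaRect((R[:,:2]*1e4).astype(np.float32)))
save(c,'w5')
E
```

```text
9.625 [0.44847795 0.20927349 0.19382924] [[ 9.819e-01  1.893e-01  2.600e-03]
 [ 1.893e-01 -9.819e-01  5.000e-04]
 [ 2.600e-03 -0.000e+00 -1.000e+00]] [ 0.09069145 -0.76070716 -0.89292711]
2130 [0.45405732 0.21016759 0.21897492]
((4529.4931640625, 2099.901611328125), (198.18804931640625, 572.9828491210938), 11.377644538879395)
((4488.0224609375, 2098.50390625), (897.9599609375, 180.44912719726562), 9.8219633102417)
```

View pics/w5.png

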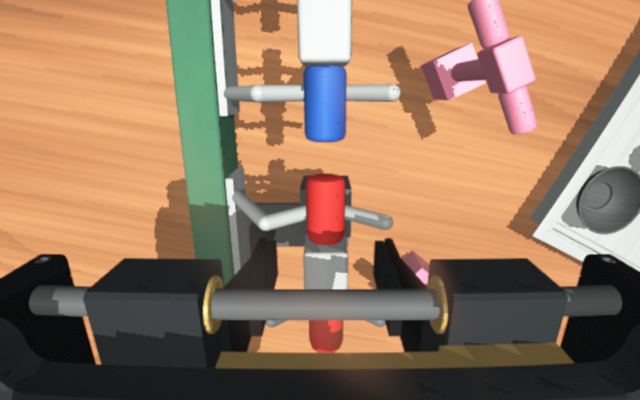

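The key is centred between the fingers (bar at column 325, fingers at 275 and 375). I'll lower 4 mm and close.

Request:
{"api": "send_rows", "payload": {
  "moves": [
    [-0.02,0,0.16,0,0,0,-0.15],
    [0,0,0,0,0,0,1],
    [0,0,0,0,0,0,1],
    [0,0,0,0,0,0,1],
    [0,0,0,0,0,0,1]
  ]
}}

```text
time_s: 10.3
position: [0.4469, 0.2089, 0.1886]
tcp_rot: [[0.982, 0.19, 0.0], [0.19, -0.982, -0.0], [0.0, 0.0, -1.0]]
force: [-0.2, -0.7, 0.3]
opening: 0.227
```

Request:
{"api": "send_rows", "payload": {
  "moves": [
    [0,0,0,0,0,0,1],
    [0,0,-0.4,0,0,0,1],
    [0,0,-0.6,0,0,0,1],
    [0,0,-0.8,0,0,0,1],
    [0,0,-0.8,0,0,0,1],
    [0,0,-0.8,0,0,0,1],
    [0,0,0,0,0,0,1]
  ]
}}

```text
time_s: 11.18
position: [0.4477, 0.2093, 0.275]
tcp_rot: [[0.982, 0.189, 0.004], [0.189, -0.982, 0.001], [0.004, -0.0, -1.0]]
force: [-0.4, -0.2, -3.3]
opening: 0.227
```

```bash
python3 - <<'E'
from hub import *
st=status.read_state();c=cap('wrist');print(st['time_s'],st['position'],st['force'],st['moment'],st['opening'])
save(c,'w6');c=cap('scene');save(c,'s6',(240,60,480,240),3)
E
```

```text
11.175 [0.44766255 0.2092713  0.27495946] [-0.37983065 -0.17473189 -3.28075849] [-0.02707272 -0.00690599  0.05586409] 0.22658696774062204
```

View pics/s6.png

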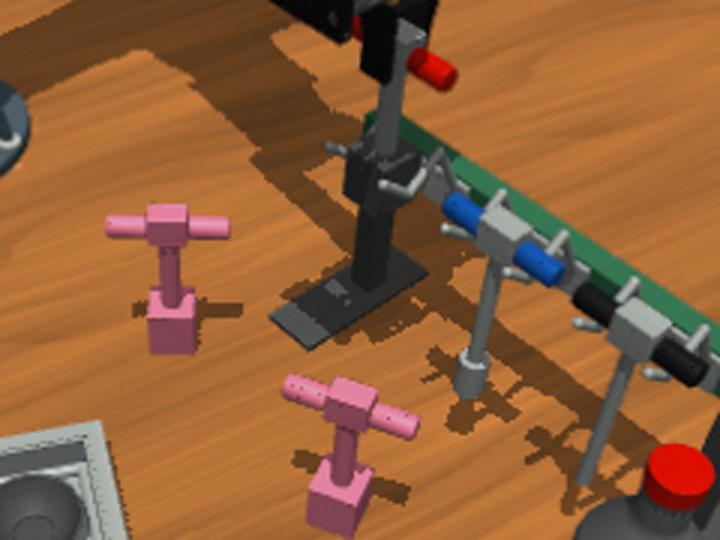

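View pics/w6.png

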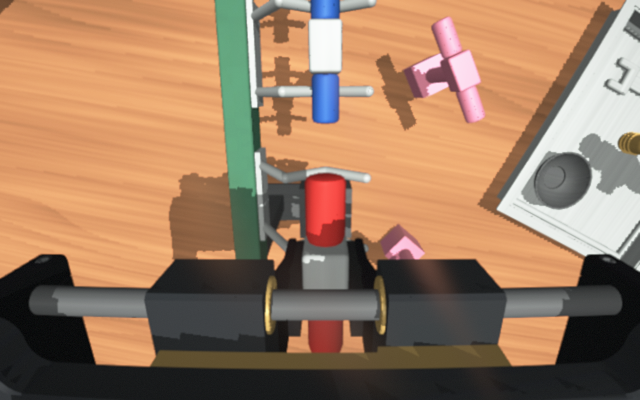

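The key is held upright and is 86 mm above its hooks. The other tools haven't moved. I'll raise it some more and carry it toward the cock.

Request:
{"api": "send_rows", "payload": {
  "moves": [
    [0,0,-1,0,0,0,1],
    [0,0,-1,0,0,0,1],
    [0,0.4,0,0,0,0,1],
    [0,0.8,0,0,0,0,1],
    [0,1,0,0,0,0,1],
    [0,1,0,0,0,0,1],
    [0,1,0,0,0,0,1],
    [0,1,0,0,0,0,1],
    [0,1,0,0,0,0,1],
    [0,1,0,0,0,0,1],
    [0,1,0,0,0,0,1],
    [0,1,0,0,0,0,1]
  ]
}}

```text
time_s: 12.78
position: [0.4891, -0.018, 0.3212]
tcp_rot: [[0.982, 0.189, -0.004], [0.189, -0.982, 0.001], [-0.004, -0.002, -1.0]]
force: [0.7, 0.3, -2.5]
opening: 0.228
```

Request:
{"api": "send_rows", "payload": {
  "moves": [
    [0,1,0,0,0,0,1],
    [0,1,0,0,0,0,1],
    [0,1,0,0,0,0,1],
    [0,1,0,0,0,0,1],
    [0,0.5,0,0,0,0,1],
    [0,0,0,0,0,-0.22,1],
    [0,0,0,0,0,0,1],
    [0,0,0,0,0,0,1]
  ]
}}

```text
time_s: 13.78
position: [0.5112, -0.1269, 0.323]
tcp_rot: [[0.974, 0.227, -0.001], [0.227, -0.974, 0.001], [-0.001, -0.001, -1.0]]
force: [-0.1, -0.5, -2.8]
opening: 0.225
```

```bash
python3 - <<'E'
from hub import *
st=status.read_state();c=cap('wrist');P=pose(c,st);print(st['time_s'],st['position'],st['force'],st['moment'],st['tcp_rot'].round(4))
np.savez('w7.npz',img=c['img'],depth=c['depth'],P=P,pos=st['position'],R=st['tcp_rot'])
save(c,'w7')
v,u=np.mgrid[0:400,0:640];ok=c['depth'].ravel()>.03
A=pts(c,np.c_[u.ravel(),v.ravel()][ok],P);C=c['img'].reshape(-1,3)[ok].astype(int)
T=(A-st['position'])@st['tcp_rot']
red=(C[:,0]>90)&(C[:,1]<60)&(C[:,2]<60)&(np.abs(T)<.08).all(1)
R=T[red];print(red.sum(),R.min(0),R.max(0))
for x in np.arange(-.045,.046,.005):
    s=R[abs(R[:,0]-x)<.0025]
    if len(s)>8: print(round(x,3),len(s),s[:,1].min().round(4),s[:,1].max().round(4),s[:,2].min().round(4))
m=(abs(T[:,0])<.02)&(abs(T[:,1])<.015)&(T[:,2]<-.02)&(T[:,2]>-.04)&~red
H=T[m];print(m.sum(),H.min(0),H.max(0),np.median(H,0))
c=cap('scene');save(c,'s7',(130,120,370,300),3)
E
```

```text
13.775 [ 0.51124397 -0.12688312  0.32295843] [-0.12157562 -0.4607128  -2.75227424] [0.0188002  0.03167879 0.01568333] [[ 9.739e-01  2.269e-01 -1.200e-03]
 [ 2.269e-01 -9.739e-01  7.000e-04]
 [-1.000e-03 -9.000e-04 -1.000e+00]]
2735 [-0.0434678  -0.01403864 -0.02601495] [0.04690828 0.00875271 0.06377774]
-0.04 181 -0.0083 0.0079 -0.0254
-0.035 274 -0.0082 0.0079 -0.0254
-0.03 273 -0.0081 0.0078 -0.0253
-0.025 240 -0.008 0.0077 -0.0253
-0.02 19 -0.0025 0.0041 -0.026
0.015 69 -0.0086 0.0065 -0.0247
0.02 382 -0.0089 0.0084 -0.0253
0.025 363 -0.0088 0.0078 -0.0257
0.03 207 -0.0086 0.0088 -0.0256
0.035 175 -0.009 0.0087 -0.0242
0.04 171 -0.009 0.0085 -0.0241
0.045 361 -0.0089 0.0085 -0.0246
2578 [-0.0026587  -0.01498405 -0.0399788 ] [ 0.016707    0.01498383 -0.02007265] [ 0.00859332 -0.00014782 -0.0302355 ]
```

View pics/s7.png

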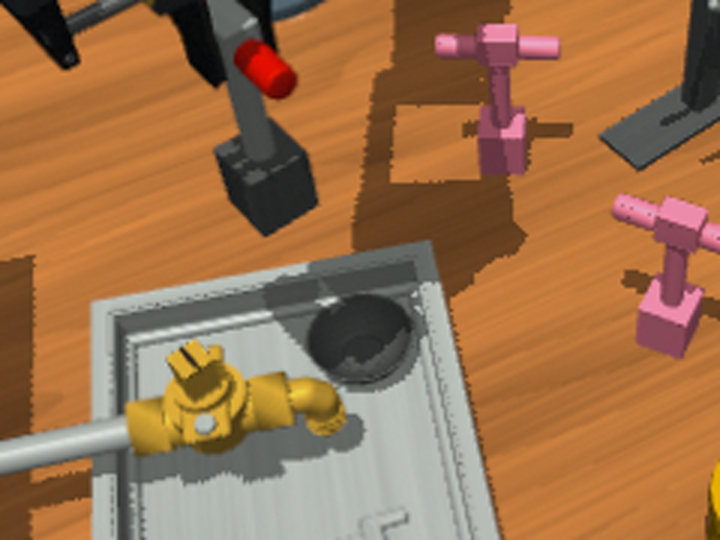

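View pics/w7.png

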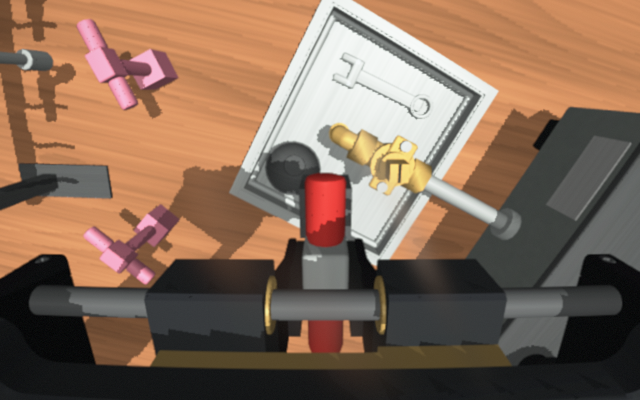

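The key hangs upright and is centred in the jaws. I'll use the visible front of its socket in this wrist picture to work out where the mouth really is in the tool frame.

```bash
python3 - <<'E'
from hub import *
c=cap('wrist');D=np.load('w7.npz');c['img']=D['img'];c['depth']=D['depth'];P=D['P']
v,u=np.mgrid[0:400,0:640];ok=c['depth'].ravel()>.03
UV=np.c_[u.ravel(),v.ravel()][ok]
A=pts(c,UV,P);T=(A-D['pos'])@D['R']
m=(abs(T[:,0])<.05)&(abs(T[:,1])<.03)&(T[:,2]>.04)&(T[:,2]<.115)
S=T[m];print(m.sum(),UV[m].min(0),UV[m].max(0))
for z in np.arange(.055,.112,.005):
    s=S[abs(S[:,2]-z)<.0025]
    if len(s)>5: print(z.round(3),len(s),'x',np.median(s[:,0]).round(4),s[:,0].max().round(4),'y',s[:,1].min().round(4),s[:,1].max().round(4))
f=S[(S[:,2]>.066)&(S[:,2]<.102)]
if len(f)>10:
  q,*_=np.linalg.lstsq(np.c_[f[:,1:],np.ones(len(f))],f[:,0],rcond=None);print('face x = %.4f y + %.4f z + %.4f'%tuple(q), np.std(f[:,0]-np.c_[f[:,1:],np.ones(len(f))]@q))
cv2.imwrite('pics/w7c.png',cv2.resize(D['img'][150:270,260:400,::-1],None,fx=5,fy=5,interpolation=2))
E
```

```text
754 [299 174] [352 237]
0.06 284 x 0.0023 0.0188 y -0.0179 0.0181
0.065 338 x 0.0022 0.019 y -0.018 0.0181
0.07 19 x 0.0186 0.0189 y -0.0177 0.0179
0.075 20 x 0.0187 0.0188 y -0.0178 0.018
0.08 17 x 0.0187 0.0191 y -0.0176 0.0179
0.085 15 x 0.0187 0.019 y -0.0179 0.0173
0.09 12 x 0.0186 0.0188 y -0.0176 0.0178
0.095 20 x 0.0187 0.0189 y -0.0179 0.018
0.1 13 x 0.0187 0.0191 y -0.0174 0.0177
0.105 16 x 0.0187 0.019 y -0.0176 0.0177
face x = 0.0014 y + 0.0021 z + 0.0185 0.0001612646649706395
```

View pics/w7c.png

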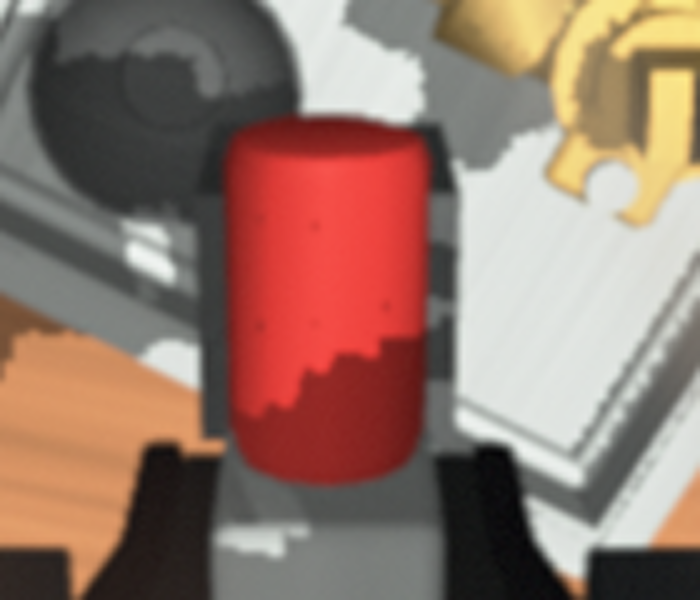

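The socket sits on the tool axis: x = +0.7 mm, y = 0, with no tilt. I'll re-measure the head from w1 and this view as a cross-check.

```bash
python3 - <<'E'
from hub import *
c=cap('wrist')
for f in ['w1','w2','w7']:
    D=np.load(f+'.npz');c['img']=D['img'];c['depth']=D['depth'];P=D['P']
    v,u=np.mgrid[0:400,0:640]
    A=pts(c,np.c_[u.ravel(),v.ravel()],P)
    m=(np.hypot(A[:,0]-.53,A[:,1]+.2)<.02)&(abs(A[:,2]-.141)<.004)
    B=A[m,:2]; r=cv2.minAreaRect((B*1e4).astype(np.float32));print(f,m.sum(),r,np.median(A[m,2]))
st=status.read_state();print(st['position'],st['force'])
E
```

```text
w1 444 ((5295.26708984375, -2001.2060546875), (203.68411254882812, 198.23904418945312), 13.816847801208496) 0.14065346016671085
w2 736 ((5296.81005859375, -2001.30615234375), (202.46177673339844, 200.16207885742188), 13.22312068939209) 0.1406793614919834
w7 403 ((5295.607421875, -1994.848388671875), (204.44847106933594, 204.50787353515625), 12.358616828918457) 0.1405992115143711
[ 0.51166035 -0.12702424  0.32355036] [ 0.09790709 -0.24472732 -2.94333727]
```

Request:
{"api": "send_rows", "payload": {
  "moves": [
    [0,0.5,0.4,0,0,0,1],
    [0,1,0.6,0,0,0,1],
    [0,1,0.6,0,0,0,1],
    [0,0.51,0.6,0,0,0,1],
    [0,0,0.2,0,0,0,1],
    [0,0,0,0,0,0,1],
    [0,0,0,0,0,0,1]
  ]
}}

```text
time_s: 14.85
position: [0.529, -0.2001, 0.2641]
tcp_rot: [[0.974, 0.228, 0.001], [0.228, -0.974, -0.0], [0.001, 0.0, -1.0]]
force: [0.5, 0.5, -3.0]
opening: 0.224
```

```bash
python3 - <<'E'
from hub import *
for i in range(4):
    st=status.read_state();c=cap(['wrist','scene','top','wrist'][i]);print(st['time_s'],st['position'],st['force'],st['moment'],st['tcp_rot'].round(4)[:,0])
    save(c,'i8_%d'%i,(130,150,330,300) if i==1 else None,4 if i==1 else 1)
E
```

```text
14.85 [ 0.52897624 -0.20005379  0.26409568] [ 0.46684667  0.48821458 -2.98418758] [0.03624303 0.00849768 0.01452251] [9.737e-01 2.277e-01 7.000e-04]
14.9 [ 0.52908028 -0.2000645   0.26427985] [-0.63792827 -0.45494337 -2.80050868] [0.0026465  0.01731425 0.00907101] [0.9737 0.2279 0.001 ]
14.95 [ 0.52908734 -0.2001286   0.26433652] [ 0.55617117  0.59763998 -2.78046346] [-0.02089337  0.02953809 -0.00325025] [0.9737 0.2278 0.001 ]
15.0 [ 0.52905876 -0.20018607  0.26431674] [-0.62657369  0.14172632 -3.68389875] [-0.037815   -0.01390439 -0.00051595] [0.9737 0.2278 0.001 ]
```

View pics/i8_1.png

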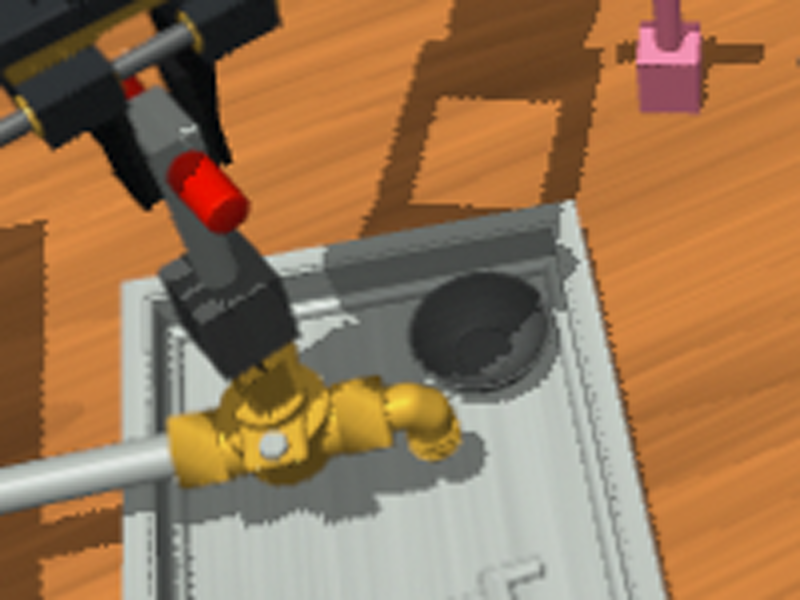

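The socket is straight above the head, about 18 mm up. I'll lower it gently and watch the force.

Request:
{"api": "send_rows", "payload": {
  "moves": [
    [0,0,0.3,0,0,0,1],
    [0,0,0.3,0,0,0,1],
    [0,0,0.08,0,0,0,1],
    [0,0,0.08,0,0,0,1],
    [0,0,0,0,0,0,1]
  ]
}}

```text
time_s: 15.68
position: [0.5288, -0.2006, 0.2444]
tcp_rot: [[0.974, 0.227, -0.0], [0.227, -0.974, 0.0], [-0.0, -0.0, -1.0]]
force: [-0.1, 0.4, -2.8]
opening: 0.229
```

Request:
{"api": "send_rows", "payload": {
  "moves": [
    [0,0,0.06,0,0,0,1],
    [0,0,0.06,0,0,0,1],
    [0,0,0,0,0,0,1]
  ]
}}

```text
time_s: 16.05
position: [0.5287, -0.2006, 0.2414]
tcp_rot: [[0.974, 0.227, -0.0], [0.227, -0.974, 0.0], [-0.0, -0.0, -1.0]]
force: [0.2, 0.7, -4.1]
opening: 0.226
```

It's 4 mm past the rim with no push-back, so it's on the square. I'll keep lowering.

Request:
{"api": "send_rows", "payload": {
  "moves": [
    [0,0,0.12,0,0,0,1],
    [0,0,0.12,0,0,0,1],
    [0,0,0.12,0,0,0,1],
    [0,0,0,0,0,0,1]
  ]
}}

```text
time_s: 16.55
position: [0.5286, -0.2005, 0.2321]
tcp_rot: [[0.974, 0.227, -0.001], [0.227, -0.974, 0.0], [-0.001, -0.001, -1.0]]
force: [1.0, -0.2, -2.8]
opening: 0.227
```

Request:
{"api": "send_rows", "payload": {
  "moves": [
    [0,0,0.12,0,0,0,1],
    [0,0,0.12,0,0,0,1],
    [0,0,0.1,0,0,0,1],
    [0,0,0,0,0,0,1]
  ]
}}

```text
time_s: 17.05
position: [0.5286, -0.2005, 0.2237]
tcp_rot: [[0.974, 0.227, -0.001], [0.227, -0.974, 0.0], [-0.0, -0.0, -1.0]]
force: [0.1, 0.2, -3.4]
opening: 0.229
```

Request:
{"api": "send_rows", "payload": {
  "moves": [
    [0,0,0.06,0,0,0,1],
    [0,0,0.04,0,0,0,1],
    [0,0,0,0,0,0,1]
  ]
}}

```text
time_s: 17.42
position: [0.5287, -0.2006, 0.2215]
tcp_rot: [[0.974, 0.227, -0.0], [0.227, -0.974, 0.0], [-0.0, -0.0, -1.0]]
force: [-0.2, -0.6, -3.4]
opening: 0.228
```

```bash
python3 - <<'E'
from hub import *
st=status.read_state();c=cap('scene');print(st['position'],st['force'],st['moment'],st['joint_positions'].round(1))
save(c,'s9',(130,150,330,300),4)
E
```

```text
[ 0.52874002 -0.20055514  0.2214649 ] [-0.1553624  -0.6250733  -3.36060806] [ 0.03682885 -0.00378411  0.0021009 ] [-32.1  25.7  90.8  -0.   63.5  44.8]
```

View pics/s9.png

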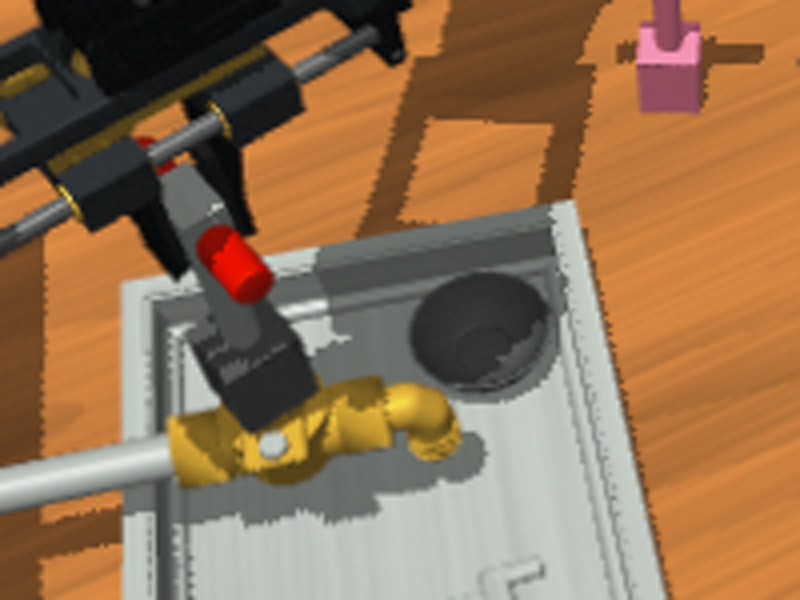

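Request:
{"api": "send_rows", "payload": {
  "moves": [
    [0,0,0.04,0,0,0,1],
    [0,0,0.02,0,0,0,1],
    [0,0,0,0,0,0,1]
  ]
}}

```text
time_s: 17.85
position: [0.5288, -0.2006, 0.2202]
tcp_rot: [[0.974, 0.227, 0.0], [0.227, -0.974, -0.0], [0.0, 0.0, -1.0]]
force: [-0.4, -0.5, -2.3]
opening: 0.224
```

It's seated. The reaction is just starting to rise, so this is the bottom of the hole. Now I'll turn clockwise in small steps and watch the moment.

Request:
{"api": "send_rows", "payload": {
  "moves": [
    [0,0,0,0,0,0.4,1],
    [0,0,0,0,0,0.4,1],
    [0,0,0,0,0,0.4,1],
    [0,0,0,0,0,0,1]
  ]
}}

```text
time_s: 18.35
position: [0.5287, -0.2002, 0.2202]
tcp_rot: [[1.0, 0.021, -0.0], [0.021, -1.0, 0.001], [-0.0, -0.001, -1.0]]
force: [-0.0, 1.1, -0.8]
opening: 0.229
```

```bash
cat > s.py <<'E'
from h import *
s=status.read_state();print(s['time_s'],s['position'].round(4),'yaw',np.degrees(np.arctan2(s['tcp_rot'][1,0],s['tcp_rot'][0,0])).round(2),s['force'].round(1),s['moment'].round(3),s['opening'].round(3),s['joint_positions'][5].round(1))
E
python3 s.py
```

```text
Traceback (most recent call last):
  File "s.py", line 2, in <module>
    s=status.read_state();print(s['time_s'],s['position'].round(4),'yaw',np.degrees(np.arctan2(s['tcp_rot'][1,0],s['tcp_rot'][0,0])).round(2),s['force'].round(1),s['moment'].round(3),s['opening'].round(3),s['joint_positions'][5].round(1))
                                                                                                                                                                                       ^^^^^^^^^^^^^^^^^^
AttributeError: 'float' object has no attribute 'round'
```

Request:
{"api": "send_rows", "payload": {
  "moves": [
    [0,0,0,0,0,0.4,1],
    [0,0,0,0,0,0.4,1],
    [0,0,0,0,0,0.4,1],
    [0,0,0,0,0,0,1]
  ]
}}

```text
time_s: 18.85
position: [0.5287, -0.2001, 0.2202]
tcp_rot: [[0.982, -0.187, -0.0], [-0.187, -0.982, 0.001], [-0.0, -0.001, -1.0]]
force: [-1.0, 2.0, -1.4]
opening: 0.223
```

```bash
python3 s.py
```

```text
Traceback (most recent call last):
  File "s.py", line 2, in <module>
    s=status.read_state();print(s['time_s'],s['position'].round(4),'yaw',np.degrees(np.arctan2(s['tcp_rot'][1,0],s['tcp_rot'][0,0])).round(2),s['force'].round(1),s['moment'].round(3),s['opening'].round(3),s['joint_positions'][5].round(1))
                                                                                                                                                                                       ^^^^^^^^^^^^^^^^^^
AttributeError: 'float' object has no attribute 'round'
```

```bash
sed -i "s/,s\['opening'\].round(3)//" s.py; python3 s.py
```

```text
18.85 [ 0.5287 -0.2001  0.2202] yaw -10.75 [-1.   2.  -1.4] [0.499 0.07  0.273] 68.7
```

Request:
{"api": "send_rows", "payload": {
  "moves": [
    [0,0,0,0,0,0.3,1],
    [0,0,0,0,0,0.3,1],
    [0,0,0,0,0,0,1]
  ]
}}

```text
time_s: 19.23
position: [0.5288, -0.2001, 0.2202]
tcp_rot: [[0.958, -0.288, -0.0], [-0.288, -0.958, 0.001], [-0.0, -0.001, -1.0]]
force: [-1.0, 2.2, -0.2]
opening: 0.225
```

```bash
python3 s.py
```

```text
19.225 [ 0.5288 -0.2001  0.2202] yaw -16.75 [-1.   2.2 -0.2] [0.677 0.071 0.33 ] 74.7
```

Request:
{"api": "send_rows", "payload": {
  "moves": [
    [0,0,0,0,0,0.3,1],
    [0,0,0,0,0,0.3,1],
    [0,0,0,0,0,0,1]
  ]
}}

```text
time_s: 19.6
position: [0.5288, -0.2, 0.2202]
tcp_rot: [[0.922, -0.387, 0.0], [-0.387, -0.922, 0.001], [-0.0, -0.001, -1.0]]
force: [-1.1, 3.5, 0.7]
opening: 0.225
```

```bash
python3 s.py
```

```text
19.6 [ 0.5288 -0.2     0.2202] yaw -22.77 [-1.1  3.5  0.7] [0.763 0.052 0.268] 80.7
```

Request:
{"api": "send_rows", "payload": {
  "moves": [
    [0,0,0,0,0,0.3,1],
    [0,0,0,0,0,0.2,1],
    [0,0,0,0,0,0,1]
  ]
}}

```text
time_s: 19.98
position: [0.5289, -0.2001, 0.2202]
tcp_rot: [[0.884, -0.467, 0.0], [-0.467, -0.884, 0.001], [-0.0, -0.001, -1.0]]
force: [0.3, 4.9, 1.8]
opening: 0.229
```

```bash
python3 s.py
```

```text
19.975 [ 0.5289 -0.2001  0.2202] yaw -27.83 [0.3 4.9 1.8] [1.024 0.017 0.333] 85.7
```

Request:
{"api": "send_rows", "payload": {
  "moves": [
    [0,0,0,0,0,0.2,1],
    [0,0,0,0,0,0.1,1],
    [0,0,0,0,0,0,1]
  ]
}}

```text
time_s: 20.35
position: [0.5289, -0.2002, 0.2202]
tcp_rot: [[0.858, -0.514, 0.0], [-0.514, -0.858, 0.001], [-0.0, -0.001, -1.0]]
force: [0.9, 5.4, 2.2]
opening: 0.225
```

```bash
python3 s.py
```

```text
20.35 [ 0.5289 -0.2002  0.2202] yaw -30.91 [0.9 5.4 2.2] [ 1.281 -0.041  0.375] 88.8
```

Request:
{"api": "send_rows", "payload": {
  "moves": [
    [0,0,0,0,0,0.1,1],
    [0,0,0,0,0,0.1,1],
    [0,0,0,0,0,0,1]
  ]
}}

```text
time_s: 20.72
position: [0.5289, -0.2002, 0.2202]
tcp_rot: [[0.839, -0.543, 0.0], [-0.543, -0.839, 0.001], [-0.0, -0.001, -1.0]]
force: [-0.1, 5.7, 2.4]
opening: 0.228
```

```bash
python3 s.py
```

```text
20.725 [ 0.5289 -0.2002  0.2202] yaw -32.92 [-0.1  5.7  2.4] [ 1.254 -0.083  0.389] 90.8
```

Request:
{"api": "send_rows", "payload": {
  "moves": [
    [0,0,0,0,0,0.1,1],
    [0,0,0,0,0,0.1,1],
    [0,0,0,0,0,0,1]
  ]
}}

```text
time_s: 21.1
position: [0.5289, -0.2002, 0.2201]
tcp_rot: [[0.82, -0.572, 0.0], [-0.572, -0.82, 0.001], [-0.0, -0.001, -1.0]]
force: [-0.3, 5.5, 1.7]
opening: 0.226
```

```bash
python3 s.py
```

```text
21.1 [ 0.5289 -0.2002  0.2201] yaw -34.92 [-0.3  5.5  1.7] [ 1.238 -0.007  0.443] 92.8
```

Request:
{"api": "send_rows", "payload": {
  "moves": [
    [0,0,0,0,0,0.1,1],
    [0,0,0,0,0,0.1,1],
    [0,0,0,0,0,0,1]
  ]
}}

```text
time_s: 21.48
position: [0.5289, -0.2002, 0.2202]
tcp_rot: [[0.8, -0.601, 0.0], [-0.601, -0.8, 0.001], [-0.0, -0.001, -1.0]]
force: [0.1, 5.7, 2.9]
opening: 0.225
```

```bash
python3 s.py
```

```text
21.475 [ 0.5289 -0.2002  0.2202] yaw -36.92 [0.1 5.7 2.9] [ 1.281 -0.079  0.361] 94.8
```

Request:
{"api": "send_rows", "payload": {
  "moves": [
    [0,0,0,0,0,0.1,1],
    [0,0,0,0,0,0.1,1],
    [0,0,0,0,0,0,1]
  ]
}}

```text
time_s: 21.85
position: [0.529, -0.2002, 0.2202]
tcp_rot: [[0.778, -0.628, 0.0], [-0.628, -0.778, 0.001], [-0.0, -0.001, -1.0]]
force: [0.1, 5.7, 1.7]
opening: 0.226
```

```bash
python3 s.py
```

```text
21.85 [ 0.529  -0.2002  0.2202] yaw -38.89 [0.1 5.7 1.7] [ 1.239 -0.084  0.445] 96.8
```

Request:
{"api": "send_rows", "payload": {
  "moves": [
    [0,0,0,0,0,0.1,1],
    [0,0,0,0,0,0.1,1],
    [0,0,0,0,0,0,1]
  ]
}}

```text
time_s: 22.22
position: [0.5289, -0.2006, 0.2202]
tcp_rot: [[0.756, -0.654, 0.0], [-0.654, -0.756, -0.0], [0.0, 0.0, -1.0]]
force: [0.5, 4.2, 2.4]
opening: 0.231
```

```bash
python3 s.py
```

```text
22.225 [ 0.5289 -0.2006  0.2202] yaw -40.85 [0.5 4.2 2.4] [ 1.123 -0.058  0.759] 98.8
```

The moment jumped from about 0.4 to 0.76 N·m over the last 2°, so it's coming up against the stop. I'll confirm with one more degree.

Request:
{"api": "send_rows", "payload": {
  "moves": [
    [0,0,0,0,0,0.08,1],
    [0,0,0,0,0,0,1],
    [0,0,0,0,0,0,1]
  ]
}}

```text
time_s: 22.6
position: [0.5288, -0.2006, 0.2202]
tcp_rot: [[0.747, -0.664, 0.0], [-0.664, -0.747, -0.0], [0.0, 0.0, -1.0]]
force: [0.0, 6.2, 2.6]
opening: 0.233
```

```bash
python3 s.py
```

```text
22.6 [ 0.5288 -0.2006  0.2202] yaw -41.63 [0.  6.2 2.6] [1.07  0.063 0.841] 99.6
```

Request:
{"api": "send_rows", "payload": {
  "moves": [
    [0,0,0,0,0,0.12,1],
    [0,0,0,0,0,0,1],
    [0,0,0,0,0,0,1]
  ]
}}

```text
time_s: 22.98
position: [0.5287, -0.2006, 0.2202]
tcp_rot: [[0.734, -0.68, -0.0], [-0.68, -0.734, -0.0], [-0.0, 0.0, -1.0]]
force: [-1.0, 5.6, 2.8]
opening: 0.233
```

```bash
python3 s.py; cat > kyaw.py <<'E'
from h import *
import sys
st=status.read_state();c=cap('wrist');P=pose(c,st);save(c,sys.argv[1])
v,u=np.mgrid[0:400,0:640];ok=c['depth'].ravel()>.03
A=pts(c,np.c_[u.ravel(),v.ravel()][ok],P);C=c['img'].reshape(-1,3)[ok].astype(int)
m=(C[:,0]>80)&(C[:,1]<70)&(C[:,2]<70)&(np.hypot(A[:,0]-.5295,A[:,1]+.2)<.07)&(A[:,2]>.225)&(A[:,2]<.25)
B=A[m];r=cv2.minAreaRect((B[:,:2]*1e4).astype(np.float32));print('bar',m.sum(),r, B[:,2].max())
o=B[:,2]>B[:,2].max()-.004
d=np.linalg.svd(B[o,:2]-B[o,:2].mean(0),full_matrices=False)[2][0];print('bar yaw',np.degrees(np.arctan2(d[1],d[0]))%180)
for s in (1,-1):
    t=B[(((B[:,:2]-[.5295,-.2])@d)*s>.02)];print('end',len(t),np.percentile(t[:,2],98))
E
python3 kyaw.py w10
```

```text
22.975 [ 0.5287 -0.2006  0.2202] yaw -42.82 [-1.   5.6  2.8] [1.047 0.127 0.912] 100.7
bar 2866 ((5295.9453125, -2028.3731689453125), (181.40640258789062, 908.909912109375), 51.43803405761719) 0.24614950669908872
bar yaw 140.3651616899958
end 1022 0.24561560303573496
end 1694 0.24438048335784418
```

View pics/w10.png

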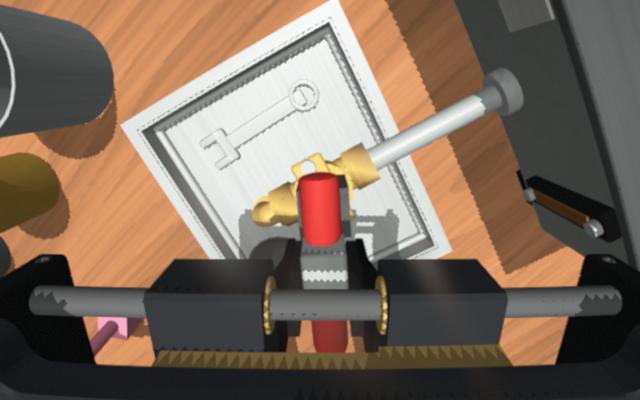

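The crossbar stands at a yaw of about -39° while the gripper is at -42.8°. The key has stopped turning while the torque climbs to 0.9 N·m. I'll check this against the pipe direction.

```bash
python3 - <<'E'
from hub import *
c=cap('wrist')
for f in ['w1','w7']:
    D=np.load(f+'.npz');c['img']=D['img'];c['depth']=D['depth'];P=D['P']
    v,u=np.mgrid[0:400,0:640]
    A=pts(c,np.c_[u.ravel(),v.ravel()],P)
    r=np.hypot(A[:,0]-.5296,A[:,1]+.2001)
    m=(r>.05)&(r<.16)&(A[:,2]>.06)&(A[:,2]<.14)&(A[:,1]<-.23)&(abs(A[:,0]-.5296-(A[:,1]+.2)*.25)<.04)
    B=A[m];print(f,m.sum(),B[:,2].max())
    # per-slice centre of the highest points
    d0=np.array([-.22,-.975]);d0/=np.linalg.norm(d0);n=np.array([-d0[1],d0[0]])
    s=(B[:,:2]-[.5296,-.2001])@d0;t=(B[:,:2]-[.5296,-.2001])@n
    S=[];
    for k in np.arange(.07,.15,.005):
        q=abs(s-k)<.0025
        if q.sum()>10: S.append((k,(t[q].min()+t[q].max())/2,t[q].max()-t[q].min()))
    S=np.array(S);print(S[::3].round(4));p=np.polyfit(S[:,0],S[:,1],1)
    a=np.degrees(np.arctan2(d0[1],d0[0])+np.arctan(p[0]));print('pipe yaw',a%180,p[1]); 
    print('from centre',np.degrees(np.arctan2(d0[1],d0[0])+np.median(S[:,1]/S[:,0]))%180)
E
```

```text
w1 1620 0.0924109500983557
[[ 0.07   -0.0022  0.0208]
 [ 0.085  -0.0026  0.0206]
 [ 0.1    -0.0027  0.0199]
 [ 0.115  -0.0031  0.0203]
 [ 0.13   -0.0033  0.0196]
 [ 0.145  -0.004   0.0206]]
pipe yaw 75.99910199543112 -0.0006116061616264607
from centre 75.67946901005608
w7 1426 0.09177576885868066
[[ 0.07   -0.0015  0.0203]
 [ 0.085  -0.0022  0.0207]
 [ 0.1    -0.0027  0.0203]
 [ 0.115  -0.0033  0.0208]
 [ 0.13   -0.0035  0.0205]
 [ 0.145  -0.0039  0.0205]]
pipe yaw 75.48134971443149 0.0005742322402340523
from centre 75.76306777991911
```

The pipe lies at 75.8°, so the shut stop should bring the key to about -36° or -37°. The measured angle and torque agree that it's shut. I'll ease off the torque, then open and withdraw upward.

Request:
{"api": "send_rows", "payload": {
  "moves": [
    [0,0,0,0,0,-0.2,1],
    [0,0,0,0,0,-0.1,1],
    [0,0,0,0,0,0,1]
  ]
}}

```text
time_s: 23.45
position: [0.5288, -0.2007, 0.2202]
tcp_rot: [[0.767, -0.642, 0.0], [-0.642, -0.767, 0.0], [0.0, -0.0, -1.0]]
force: [0.3, 4.8, 3.4]
opening: 0.228
```

```bash
python3 s.py
```

```text
23.45 [ 0.5288 -0.2007  0.2202] yaw -39.95 [0.3 4.8 3.4] [1.061 0.071 0.207] 97.8
```

Request:
{"api": "send_rows", "payload": {
  "moves": [
    [0,0,0,0,0,0,0.3],
    [0,0,0,0,0,0,0.1],
    [0,0,0,0,0,0,-0.1],
    [0,0,0,0,0,0,-0.1],
    [0,0,0,0,0,0,-0.1]
  ]
}}

```text
time_s: 24.08
position: [0.5288, -0.2008, 0.22]
tcp_rot: [[0.767, -0.641, 0.0], [-0.641, -0.767, -0.0], [0.0, 0.0, -1.0]]
force: [0.8, 0.7, 0.8]
opening: 0.543
```

```bash
python3 s.py; python3 kyaw.py w11
```

```text
24.075 [ 0.5288 -0.2008  0.22  ] yaw -39.89 [0.8 0.7 0.8] [ 0.116  0.041 -0.007] 97.8
bar 2909 ((5255.400390625, -2070.997802734375), (331.5091247558594, 905.4879150390625), 54.9697265625) 0.2461169060739652
bar yaw 143.56492414896877
end 1036 0.2452997901575279
end 1643 0.244665146591704
```

View pics/w11.png

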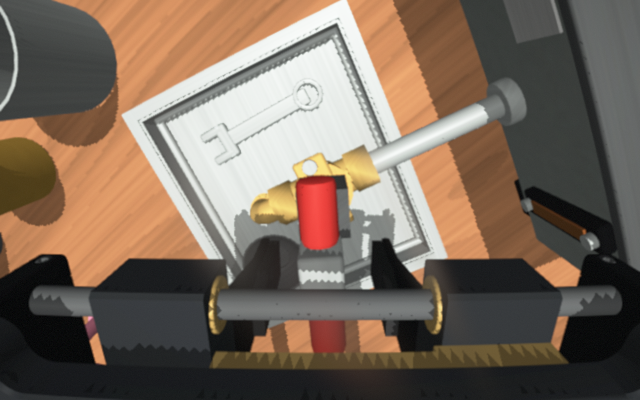

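It's released and the key stands free at (320,210). I'm withdrawing straight up.

Request:
{"api": "send_rows", "payload": {
  "moves": [
    [0,0,-0.3,0,0,0,-0.1],
    [0,0,-0.6,0,0,0,-0.1],
    [0,0,-1,0,0,0,-0.1],
    [0,0,-1,0,0,0,-0.1],
    [0,0,-1,0,0,0,-0.1],
    [0,0,0,0,0,0,-0.1],
    [0,0,0,0,0,0,-0.1]
  ]
}}

```text
time_s: 25.0
position: [0.5284, -0.2003, 0.3173]
tcp_rot: [[0.767, -0.641, -0.001], [-0.641, -0.767, 0.0], [-0.001, 0.0, -1.0]]
force: [-0.2, -1.2, 0.2]
opening: 0.552
```

```bash
python3 s.py; python3 kyaw.py w12; python3 - <<'E'
from hub import *
st=status.read_state();c=cap('wrist');P=pose(c,st)
A,m,red=hub(c,P,.5295,-.2,.251)
B=A[m];print(m.sum(),np.median(B,0),B[:,2].std(),cv2.minAreaRect((B[:,:2]*1e4).astype(np.float32)))
q=np.linalg.lstsq(np.c_[B[:,:2],np.ones(len(B))],B[:,2],rcond=None)[0];print('tilt',q[:2])
S=cap('scene');save(S,'s12',(60,60,460,360),2)
E
```

```text
25.0 [ 0.5284 -0.2003  0.3173] yaw -39.88 [-0.2 -1.2  0.2] [ 0.04  -0.033 -0.034] 97.8
bar 1321 ((5291.93505859375, -2006.198974609375), (179.0231475830078, 922.1551513671875), 53.97469711303711) 0.2461141648522521
bar yaw 143.55859828975974
end 638 0.24532149989012575
end 546 0.2446163741557452
1149 [ 0.52986006 -0.20140321  0.25060175] 0.0007958735152811052 ((5291.44482421875, -2007.1334228515625), (200.53335571289062, 304.6728515625), 53.8559684753418)
tilt [-0.00979127  0.0066318 ]
```

View pics/w12.png

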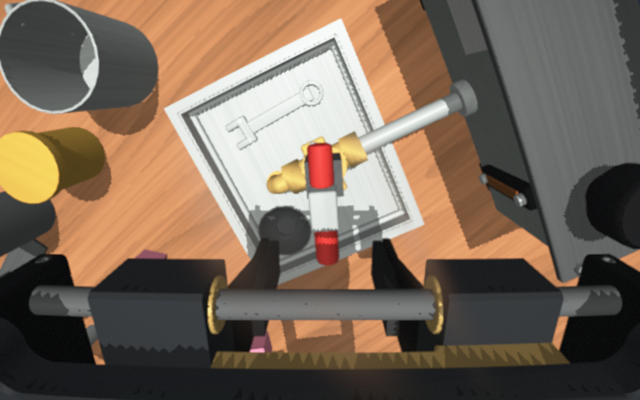

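View pics/s12.png

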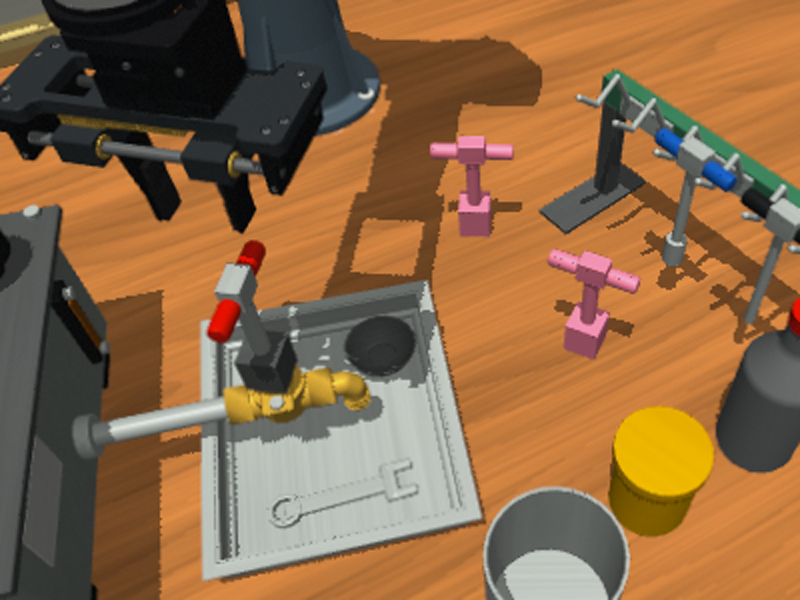

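All checks agree:
- The key is 25 mm down on the square, within 1 mm of its axis, with a tilt of about 0.01 rad.
- Its yaw is -36.1°, against -36.3° predicted for shut.
- The gripper is clear of it.

I'm handing in.

```bash
python3 -c "
from rig import bot,status
print(bot.hand_in()); print(status.read_state()['time_s'])"
```

```text
the job is handed in; nothing more can be done
None
the job is handed in; nothing more can be done
```

I shut the drain cock and handed the job in at about 25 s; the hand-in gives no verdict. The red T-key is standing upright on its square head.

- **Fit:** the key went fully home without my feeling any resistance to pushing it down.
- **Stop:** I turned it clockwise at about 0.4 N·m of plug drag. The torque then climbed to about 0.9 N·m while the key stopped turning and the gripper slipped past it. I eased off, opened the gripper and withdrew upward.
- **Last checks:** the mouth is about 25 mm down, the key is within about 1 mm of the axis and tilted about 0.01 rad. The gripper's fingertips are about 65 mm above the key. The released key's yaw of -36.1° agrees with the -36.3° I expected from the pipe direction for a shut cock.
- **One disagreement:** while I was still pushing against the stop, the crossbar read about -39°, some 3° past that. I put this down to give in the parts under load and rough measurement. I couldn't read the plug angle itself, so "shut" rests on the torque and the key's angle.
- **Everything else:** in the last pictures the other tools, the tray and the bench items looked undisturbed. That was by eye, not measured.

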